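# Ease the tight stopper out of the sonication cell

### The arm

A 6-joint arm with a two-finger parallel gripper is mounted at the origin on the work surface. World frame = base frame: x ahead of the robot, y to its left, z up, the work surface at z = 0. Lengths are in m, angles in rad, forces in N, time in s.
With the tool pointing down it reaches from about 0.35 to 0.775 m from the base axis. Payload 7.3 kg.
Tool frame: the origin (TCP) lies on the centre line of the jaws, within the pads' length; the fingertips stand 8 mm ahead of it and the grasp point (between the pads) lies 11 mm behind it; x points along the fingers, y is the direction in which the jaws open and shut, and the axes are right-handed (so a half turn about x gives the same grasp; the last joint's range is limited). The gripper opens to 92 mm and grips with 3 to 60 N. Pads are 19 mm wide; open, the fingers measure 130 mm over their backs; the gripper's body (75 mm by 190 mm) begins 47 mm behind the grasp point.
Start: joints at [-1.471, 0.342, 1.524, -0, 1.275, -0.146], TCP at [0.128, -0.509, 0.235] pointing down, gripper open.
Joint ranges: [-2.53, 2.53], [-0.77, 2.02], [0.04, 2.7], [-1, 4.14], [0.28, 2.66], [-3.11, 3.11]. Speed limits (rad/s): [2.57, 2.57, 3.14, 3.14, 3.14, 3.14].

### API

Orientations are given as [roll, pitch, yaw] about the fixed x, y, z axes, in that order (R = Rz(yaw) Ry(pitch) Rx(roll)).
In Python, from rig import robot gives the robot as it stands. The module is installed in compiled form; this text tells all that it offers.
- The arm moves only by the tool move_arm, never from a script. Its argument "steps" is a list of rows, each a list of 3 entries, a list of its own where there are three numbers: the finger opening in mm, from 0 to 91.8, then the shift along the world's x, y, z in mm, then the turn about the world's z in rad. In form: [[gripper, [x, y, z], spin], ...]. A call has 1 to 8 rows; each row is the pose to reach, as a shift and turn from the pose commanded when the call began; what a row does not reach only later rows make up. A row lasts 1/10 s, in which the tool goes at most 50 mm and 8.59 degrees, less where a joint would pass 70% of its speed; a pose out of reach is approached as far as the arm can. A call with a gripper value outside its range is refused whole. The fingers move at their own pace and stop on an object; the grip force is fixed at half the most. Time passes only in rows, so rows that repeat a pose let the fingers close. It gives the time, the measured TCP pose, the force and the opening at its end, in the units of the state.
- robot.sense(): the state, without advancing time (a new reading comes with each control period).
- robot.camera(name): name is "scene" or "top" or "wrist"; returns the picture (420x560x3 uint8, blue, green, red); there is no depth.
- robot.camera_info(name): a dict with "fovy" (degrees; the focal length in pixels is half the picture's height over the tangent of half this angle, whatever the lens; pixels are square), "cx", "cy" (the principal point, pixels), "R" (3x3) and "t" (3): a world point X has camera coordinates R X + t. Camera axes: x right, y down, z forward; pixel columns grow to the right and rows downward; lengths in m; the calibration is good to about 2 mm. A picture is of the moment at which its call begins: read the wrist's pose just before it. camera_info takes no time and is no camera call; for the wrist camera it gives the pose at the moment of the call.
- robot.job_done(): hands the job in, once; it reports no verdict.
The state is a dict: "t": time; "joints": joint angles; "joint_vel": joint speeds; "effort": joint torques, N m; "eef_pos": TCP position; "tcp_rot": TCP orientation; "ft_force": force on the tool from outside, world axes, zero at the start; "wrist_torque": the same for the moment, N m; "gripper_width": finger opening in m.
Only numpy, scipy, OpenCV 4.12 (cv2) and the standard library are available. Lean on these libraries where they do the work, as an engineer would, in place of code of your own. Each camera call takes 0.05 s, during which the arm holds its last target.

### The job

One of the two metal sample cells on the bench is closed by a tight stopper with a flat upright wing for a handle (the other cell has a round knob: not that one). Rock the winged stopper side to side along its wing, both ways, until the rubber collar gives, draw it straight up out of the cell, then put it down in the shallow steel tray, setting it on the tray's floor before letting go.

Things in the scene. Friction and masses are not known exactly. Their poses are not given: they have to be found in the camera images.
- plug_mid (a point): Centre of the winged stopper (white plastic, 40 g, 74 mm tall), 37 mm above its foot; z up, x along the wing. Wing: 44 long (x), 14 thick (y), 5 to 37 mm above this point: pinch its thickness 25 mm above. Flange 26 x 24 below it; stem 16 square, lower 34 mm in the port of a fixed 100 x 60 x 70 mm high metal cell, its long side along x. Leans only along x, about its foot, 12 degrees each way.
- jaw_a (a joint): Half of the split rubber collar in the port's mouth, on the stopper's +x side: how far it is pushed outward, in m (0 tight on the stem, 0.007 most). The halves catch a rib on the stem, so a straight pull stays stuck. Leaning the stopper about 10 degrees to +x pushes this half back (a few N); it stays back, and past 0.002 it no longer holds the rib.
- jaw_b (a joint): The same for the half of the collar on the stopper's -x side, pushed back by leaning the stopper to -x. With both halves back the stopper lifts out freely, straight up.
- tray: The shallow rectangular steel tray, fixed on the bench: 150 mm (x) by 120 mm (y), walls 3 mm thick and 16 mm high, floor 3 mm thick. Origin at the centre of its underside, z up. The stopper may end standing or lying in it.
There are look-alikes about, which are no part of the job. Leave any green, red or turquoise look-alike of the part that bears jaw_a alone.

How it is judged:
On the way, in this order (a step that is already met when the one before it is completed fails the run):
1. the stopper has been rocked both ways while still in its port: both collar halves are pushed back more than 2 mm (value of joint each of jaw_a, jaw_b above 0.002 m and height (world z) of plug_mid below 0.085 m), for 0.05 s.
2. the stopper is drawn up clear of the cell (height (world z) of plug_mid above 0.115 m), for 0.1 s.
3. the stopper is lowered to the tray's floor while still held (x of plug_mid in the frame of tray between -0.06 and 0.06 m and y of plug_mid in the frame of tray between -0.045 and 0.045 m and height (world z) of plug_mid below 0.055 m and contact force between plug and the fingers above 0.3 N), for 0.1 s.
At the end, for the whole second after the job is handed in: The winged stopper rests in the steel tray, standing or lying, its centre within 65 mm (tray x) and 50 mm (tray y) of the tray's centre and less than 50 mm above the bench, released and at rest (under 30 mm/s) (x of plug_mid in the frame of tray between -0.065 and 0.065 m and y of plug_mid in the frame of tray between -0.05 and 0.05 m and height (world z) of plug_mid below 0.05 m and linear speed of plug below 0.03 m/s); the robot touches nothing.
It also fails if it takes over 64 s, if anything falls off the work surface, if the arm or the gripper's body presses on something with over 40 N, if the wrist force passes 120 N, or if a joint passes its speed limit or range.

## Working session

There is one attempt and no reset: what is moved stays moved. The work goes in short steps, Python scripts to look and compute and a tool call to move; the robot and the scene stay as the last step left them, time stands still between calls to the robot, and variables do not carry over. Pictures are saved under pics/ and viewed, and the job is handed in when it is done.

Besides the shell and the picture viewer there is one more tool, called after "Emit:" in YAML: its name, and indented under it one key for each argument. move_arm: Moves the arm, as the interface text tells. Its arguments: {"type":"object","properties":{"steps":{"type":"array","items":{"type":"array"}}},"required":["steps"]}

```bash
mkdir -p pics; python3 - <<'E'
from rig import robot
import cv2
s=robot.sense();print({k:s[k] for k in('t','eef_pos','tcp_rot','gripper_width')})
for n in("scene","top","wrist"):
    i=robot.camera_info(n);print(n,i)
    cv2.imwrite(f"pics/{n}0.png",robot.camera(n))
E
```

```text
{'t': 0.0, 'eef_pos': array([ 0.12775128, -0.50881048,  0.23404557]), 'tcp_rot': array([-1.71989356,  1.56925025,  1.66753717]), 'gripper_width': 0.09137173935201344}
scene {'fovy': 50.26417070362109, 'cx': 279.40903757058834, 'cy': 207.984893131265, 'R': array([[ 0.2603681 ,  0.96540515,  0.01418956],
       [ 0.62250267, -0.15661764, -0.76678637],
       [-0.73803718,  0.20847976, -0.64174552]]), 't': array([-0.12388486, -0.23782531,  1.26048456])}
top {'fovy': 43.75448382555661, 'cx': 280.2262126923631, 'cy': 212.3951000953612, 'R': array([[-0.02147639, -0.99969889,  0.01186967],
       [-0.99615756,  0.02038903, -0.08517274],
       [ 0.08490508, -0.01365327, -0.9962955 ]]), 't': array([0.00212992, 0.47683599, 1.07133242])}
wrist {'fovy': 61.26784402363215, 'cx': 278.8520224515264, 'cy': 210.68206347213686, 'R': array([[ 0.24289428, -0.97004909, -0.00267134],
       [-0.93285456, -0.23433451,  0.2736233 ],
       [-0.26605402, -0.06396957, -0.96183323]]), 't': array([-0.52337462, -0.03560375,  0.39084911])}
```

View pics/scene0.png

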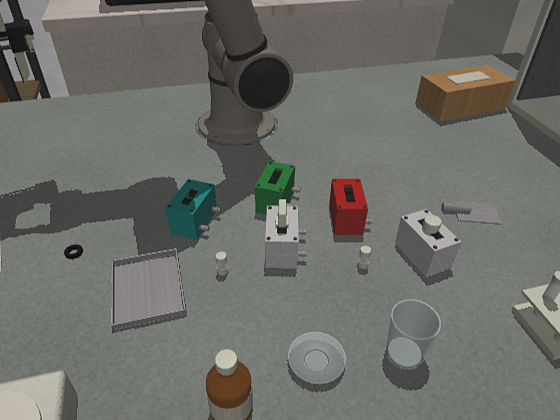

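View pics/top0.png

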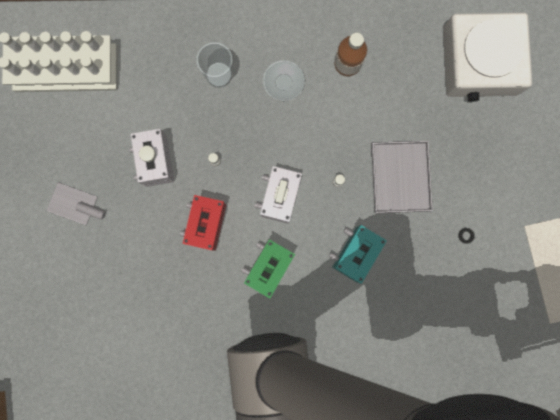

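View pics/wrist0.png

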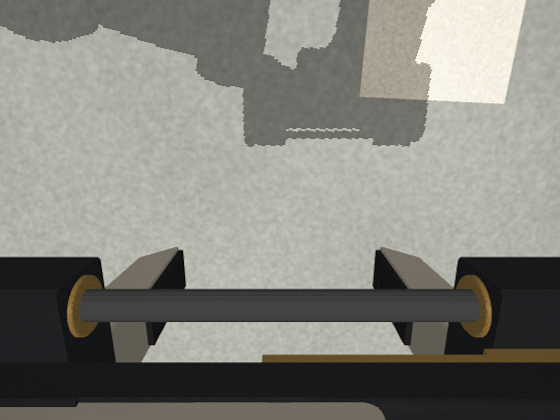

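The winged cell is the white one at top-view (281,193) and scene (283,235). The tray is at (401,177) in top, and the knob cell at (150,155). Next I'll measure them.

```bash
cat > h.py <<'E'
import numpy as np,cv2
from rig import robot
def ray(n,u,v,i=None):
    i=i or robot.camera_info(n); f=210/np.tan(np.radians(i['fovy']/2))
    R=i['R'];t=i['t'];d=R.T@np.array([(u-i['cx'])/f,(v-i['cy'])/f,1]);return -R.T@t,d
def onz(n,u,v,z,i=None):
    c,d=ray(n,u,v,i);return c+d*(z-c[2])/d[2]
def proj(n,X,i=None):
    i=i or robot.camera_info(n); f=210/np.tan(np.radians(i['fovy']/2))
    p=i['R']@np.asarray(X)+i['t'];return f*p[:2]/p[2]+[i['cx'],i['cy']]
E
python3 - <<'E'
from h import *
im=cv2.imread('pics/top0.png')
c=cv2.resize(im[155:230,240:320],None,fx=7,fy=7,interpolation=cv2.INTER_CUBIC)
cv2.imwrite('pics/topc.png',c)
hsv=cv2.cvtColor(im,cv2.COLOR_BGR2HSV)
print(im[193,281],im[180,290],im[177,401],im[215,285],im[150,401], im[120,401])
im=cv2.imread('pics/scene0.png')
c=cv2.resize(im[190:280,250:320],None,fx=6,fy=6,interpolation=cv2.INTER_CUBIC)
cv2.imwrite('pics/scenec.png',c)
E
```

```text
[203 217 219] [211 208 215] [157 158 163] [207 207 210] [155 155 161] [140 146 144]
```

View pics/topc.png

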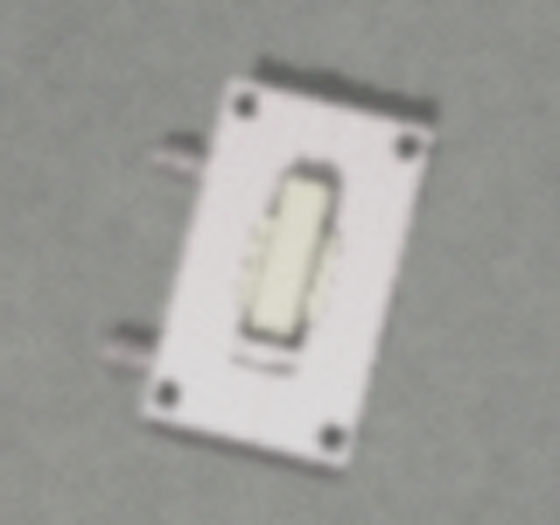

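View pics/scenec.png

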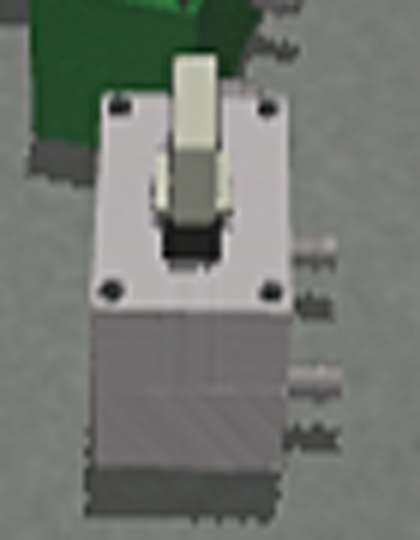

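```bash
python3 - <<'E'
from h import *
im=cv2.imread('pics/top0.png')
# cell top face mask: bright
g=im.min(axis=2); m=((g>185)).astype(np.uint8)
m=cv2.morphologyEx(m,cv2.MORPH_CLOSE,np.ones((5,5)))
for c in cv2.findContours(m,cv2.RETR_EXTERNAL,cv2.CHAIN_APPROX_NONE)[0]:
    if cv2.contourArea(c)>300:
        r=cv2.minAreaRect(c);b=cv2.boxPoints(r)
        P=np.array([onz('top',u,v,.07) for u,v in b]);e=[np.linalg.norm(P[k]-P[k-1]) for k in range(4)]
        d=P[1]-P[0] if e[1]>e[0] else P[2]-P[1]
        if abs(r[0][0]-281)<10 and abs(r[0][1]-193)<10 or abs(r[0][0]-150)<10: print(r,P.mean(0),e[:2],np.degrees(np.arctan2(d[1],d[0])))
# wing: white-yellow (r-b)>10
d=im[...,2].astype(int)-im[...,0]
w=((d>9)&(g>150)).astype(np.uint8); w[:, :240]=0;w[:,320:]=0;w[:155]=0;w[230:]=0
v,u=np.nonzero(w);print(len(u),u.mean(),v.mean(), onz('top',u.mean(),v.mean(),.108))
# crop corners by eye
def cv(p):return [(p[0]+.5)/7-.5+240,(p[1]+.5)/7-.5+155]
for pts,z in(([(283,175),(326,180),(299,340),(256,335)],.110),([(232,80),(435,130),(347,465),(145,415)],.07)):
    P=np.array([onz('top',*cv(p),z) for p in pts]);print(P.mean(0),[np.linalg.norm(P[k]-P[k-1]) for k in range(4)])
    d=(P[0]+P[1]-P[2]-P[3]);print(np.degrees(np.arctan2(d[1],d[0])))
# scene wing top: crop corners
def cs(p):return [(p[0]+.5)/6-.5+250,(p[1]+.5)/6-.5+190]
for pts,z in(([(175,55),(214,55),(215,148),(175,148)],.110),([(103,93),(288,93),(292,308),(90,308)],.07)):
    P=np.array([onz('scene',*cs(p),z) for p in pts]);print('sc',P.mean(0),[np.linalg.norm(P[k]-P[k-1]) for k in range(4)])
    d=(P[0]+P[1]-P[2]-P[3]);print(np.degrees(np.arctan2(d[1],d[0])))
# tray
c=cv2.resize(im[130:225,360:440],None,fx=6,fy=6,interpolation=cv2.INTER_CUBIC);cv2.imwrite('pics/tray.png',c)
s=robot.sense();i=robot.camera_info('wrist');print(-i['R'].T@i['t'])
from scipy.spatial.transform import Rotation as Ro
print(Ro.from_euler('xyz',s['tcp_rot']).as_matrix())
E
```

```text
((280.50006103515625, 193.50001525878906), (29.831880569458008, 48.749656677246094), 14.03624439239502) [ 0.51060903 -0.00859483  0.07      ] [np.float64(0.059379011585298576), np.float64(0.09809424033334908)] -15.035255910500556
((148.3513641357422, 155.1081085205078), (48.33330154418945, 29.263019561767578), 80.53767395019531) [0.59338249 0.25468651 0.07      ] [np.float64(0.09837694019332151), np.float64(0.05855801889549393)] -170.85105031025262
227 280.75770925110135 191.59030837004406 [ 0.50948362 -0.00855609  0.108     ]
[ 0.50971149 -0.00928287  0.11      ] [np.float64(0.0448690414654607), np.float64(0.0119083628811652), np.float64(0.04487241222156335), np.float64(0.01186269979677572)]
-10.749548200171953
[ 0.51059521 -0.00952609  0.07      ] [np.float64(0.09949041890735304), np.float64(0.05993014077444378), np.float64(0.0995173876030823), np.float64(0.059169371637952994)]
-15.777267938014182
sc [ 0.51118683 -0.00621701  0.11      ] [np.float64(0.04393655062848253), np.float64(0.012029969853693864), np.float64(0.04395441634623834), np.float64(0.011836088585295581)]
164.8450055193525
sc [ 0.50958957 -0.00546077  0.07      ] [np.float64(0.1004928364930674), np.float64(0.06042222466040182), np.float64(0.10065541421002593), np.float64(0.06016627177853685)]
163.87224074569363
[ 0.19790156 -0.49106808  0.38436612]
[[-1.40093730e-04  2.43356658e-01 -9.69936863e-01]
 [ 1.13769136e-03 -9.69936206e-01 -2.43356657e-01]
 [-9.99999343e-01 -1.13758153e-03 -1.40982787e-04]]
```

View pics/tray.png

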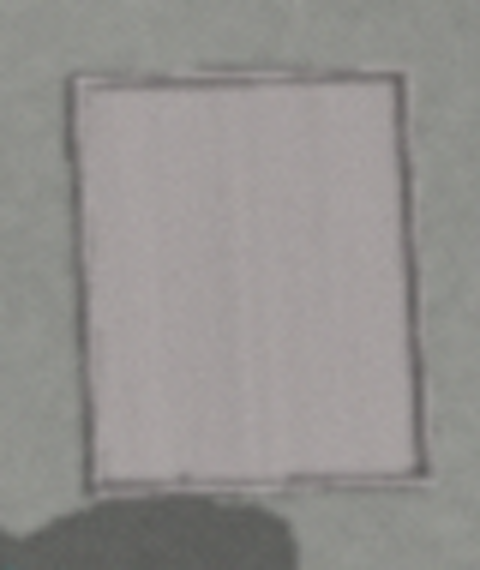

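```bash
python3 - <<'E'
from h import *
def cv(p):return [(p[0]+.5)/6-.5+360,(p[1]+.5)/6-.5+130]
P=np.array([onz('top',*cv(p),.016) for p in [(74,75),(405,73),(428,485),(90,490)]]);print(P.mean(0),[np.linalg.norm(P[k]-P[k-1]) for k in range(4)])
d=(P[0]+P[1]-P[2]-P[3]);print(np.degrees(np.arctan2(d[1],d[0])))
print((onz('scene',148,286,.003)))
E
```

```text
[ 0.54873358 -0.26514555  0.016     ] [np.float64(0.1475449462562926), np.float64(0.117630445891965), np.float64(0.14672412739537702), np.float64(0.11880626846019143)]
0.32277728621972473
[ 0.54428841 -0.26242385  0.003     ]
```

Emit:
move_arm:
  steps:
    - [91.8,[30,39,0],-0.1]
    - [91.8,[60,78,0],-0.2]
    - [91.8,[90,117,0],-0.3]
    - [91.8,[120,156,0],-0.4]
    - [91.8,[150,195,0],-0.517]
    - [91.8,[180,234,0],-0.517]
    - [91.8,[210,273,0],-0.517]
    - [91.8,[240,312,0],-0.517]

```text
t: 0.95
eef_pos: [0.3685, -0.1954, 0.2348]
tcp_rot: [2.334, 1.571, -1.079]
ft_force: [0.4, -0.4, -0.4]
gripper_width: 0.0918
```

Emit:
move_arm:
  steps:
    - [91.8,[30,39,0],0]
    - [91.8,[60,78,0],0]
    - [91.8,[90,117,0],0]
    - [91.8,[120,156,0],0]
    - [91.8,[142,187,0],0]
    - [91.8,[142,187,-30],0]
    - [91.8,[142,187,-60],0]
    - [91.8,[142,187,-60],0]

```text
t: 1.75
eef_pos: [0.5073, -0.0094, 0.1711]
tcp_rot: [0.118, 1.562, 2.99]
ft_force: [-0.5, -0.4, -0.2]
gripper_width: 0.0917
```

```bash
python3 - <<'E'
from h import *
from scipy.spatial.transform import Rotation as Ro
s=robot.sense();print(s['eef_pos']);R=Ro.from_euler('xyz',s['tcp_rot']).as_matrix();print(R.round(3),np.degrees(np.arctan2(R[1,1],R[0,1])))
i=robot.camera_info('wrist');im=robot.camera('wrist');cv2.imwrite('pics/w1.png',im)
cv2.imwrite('pics/top1.png',robot.camera('top'));cv2.imwrite('pics/scene1.png',robot.camera('scene'))
np.save('w1.npy',np.column_stack([i['R'],i['t']]))
# project predicted
for yaw in(-15.5,):
  c=np.array([.5105,-.0078]);a=np.radians(yaw);ex=np.array([np.cos(a),np.sin(a)]);ey=np.array([-ex[1],ex[0]])
  for sx,sy in((1,1),(1,-1),(-1,-1),(-1,1)): print(proj('wrist',[*(c+ex*sx*.022+ey*sy*.007),.110],i).round(1))
E
```

```text
[ 0.50725764 -0.00941098  0.17110334]
[[-0.008 -0.267 -0.964]
 [ 0.001 -0.964  0.267]
 [-1.     0.001  0.008]] -105.49210578102513
[263.3 190.1]
[286.3 190.1]
[285.9 256.8]
[264.1 256.8]
```

View pics/w1.png

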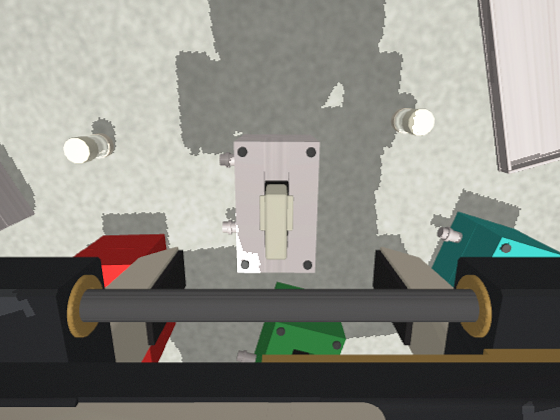

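```bash
python3 - <<'E'
from h import *
W=np.load('w1.npy');i=robot.camera_info('wrist');i['R']=W[:,:3];i['t']=W[:,3]
im=cv2.imread('pics/w1.png');c=cv2.resize(im[130:285,225:330],None,fx=5,fy=5,interpolation=cv2.INTER_CUBIC);cv2.imwrite('pics/w1c.png',c)
s=robot.sense();print(s['eef_pos'],s['tcp_rot'])
print(proj('wrist',[.5105,-.0078,.110],i), proj('wrist',s['eef_pos']-[0,0,.06],i))
E
```

```text
[ 0.5103832  -0.01053348  0.17590703] [-3.09570653  1.56938984 -0.22569039]
[274.88002954 224.34554334] [279.14347223 226.47890094]
```

View pics/w1c.png

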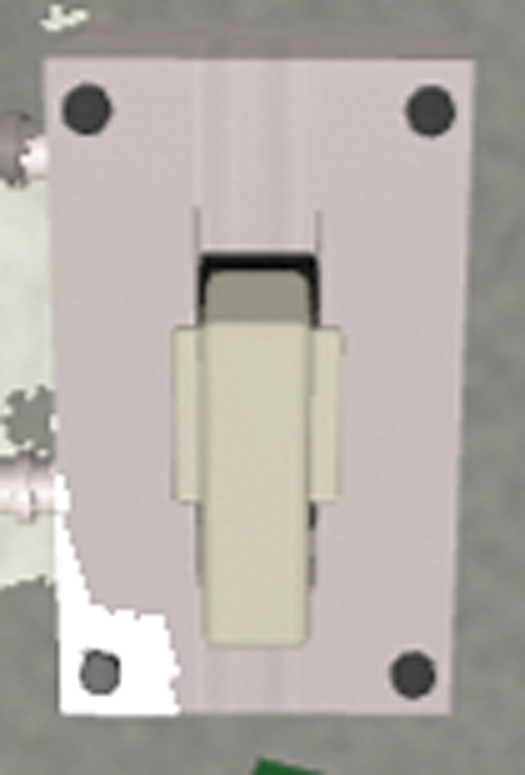

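```bash
python3 - <<'E'
from h import *
s=robot.sense();i=robot.camera_info('wrist');im=robot.camera('wrist');cv2.imwrite('pics/w2.png',im)
from scipy.spatial.transform import Rotation as Ro
R=Ro.from_euler('xyz',s['tcp_rot']).as_matrix();print(s['eef_pos'],np.degrees(np.arctan2(-R[1,1],-R[0,1])))
np.save('w2.npy',np.column_stack([i['R'],i['t']]))
x0,y0,x1,y1=225,130,330,285
c=cv2.resize(im[y0:y1,x0:x1],None,fx=5,fy=5,interpolation=cv2.INTER_CUBIC);cv2.imwrite('pics/w2c.png',c)
h=cv2.cvtColor(im,cv2.COLOR_BGR2HSV);print(h[220,275],h[160,290],h[192,275])
E
```

```text
[ 0.5103832  -0.01053348  0.17590703] 74.43981413603078
[ 28  31 207] [  3  14 201] [ 25  29 149]
```

View pics/w2c.png

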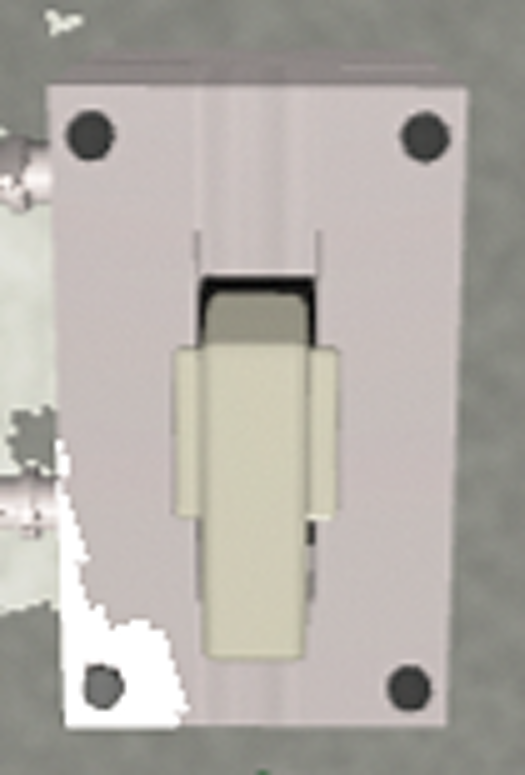

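```bash
python3 - <<'E'
from h import *
W=np.load('w2.npy');i=robot.camera_info('wrist');i['R']=W[:,:3];i['t']=W[:,3]
def cv(p):return [(p[0]+.5)/5-.5+225,(p[1]+.5)/5-.5+130]
for pts,z in(([(202,343),(308,343),(304,658),(205,658)],.110),([(47,86),(468,88),(446,726),(66,726)],.07)):
    P=np.array([onz('wrist',*cv(p),z,i) for p in pts]);print(P.mean(0),[np.linalg.norm(P[k]-P[k-1]).round(4) for k in range(4)])
    d=(P[0]+P[1]-P[2]-P[3]);print(np.degrees(np.arctan2(d[1],d[0])))
E
```

```text
[ 0.50859081 -0.00784868  0.11      ] [np.float64(0.0428), np.float64(0.0133), np.float64(0.0428), np.float64(0.0131)]
-15.819251099517516
[ 0.5078342  -0.00752454  0.07      ] [np.float64(0.1002), np.float64(0.0602), np.float64(0.0999), np.float64(0.0602)]
-15.847441790217808
```

Emit:
move_arm:
  steps:
    - [60,[-1,3,-20],-0.004]
    - [60,[-1,3,-45],-0.004]
    - [60,[-1,3,-70],-0.004]
    - [60,[-1,3,-86],-0.004]
    - [60,[-1,3,-86],-0.004]
    - [60,[-1,3,-86],-0.004]
    - [60,[-1,3,-86],-0.004]

```text
t: 2.65
eef_pos: [0.5099, -0.0076, 0.0904]
tcp_rot: [-3.055, 1.568, -0.189]
ft_force: [0.9, -0.2, -0.2]
gripper_width: 0.0599
```

```bash
python3 - <<'E'
from h import *
s=robot.sense();print(s['eef_pos'],s['ft_force'])
cv2.imwrite('pics/w3.png',robot.camera('wrist'))
im=robot.camera('scene');cv2.imwrite('pics/s3.png',cv2.resize(im[120:300,180:400],None,fx=3.4,fy=3.3))
E
```

```text
[ 0.50993812 -0.00755075  0.09041649] [ 0.8717526  -0.20396089 -0.21293191]
```

View pics/w3.png

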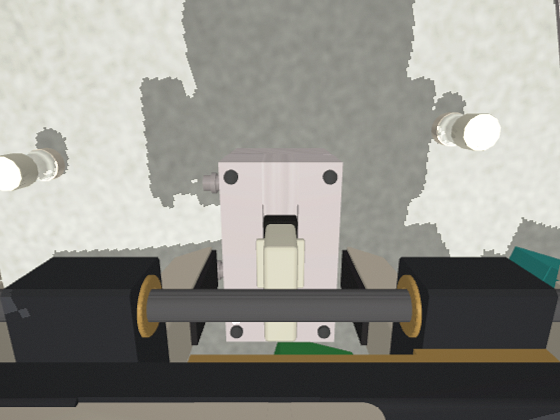

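View pics/s3.png

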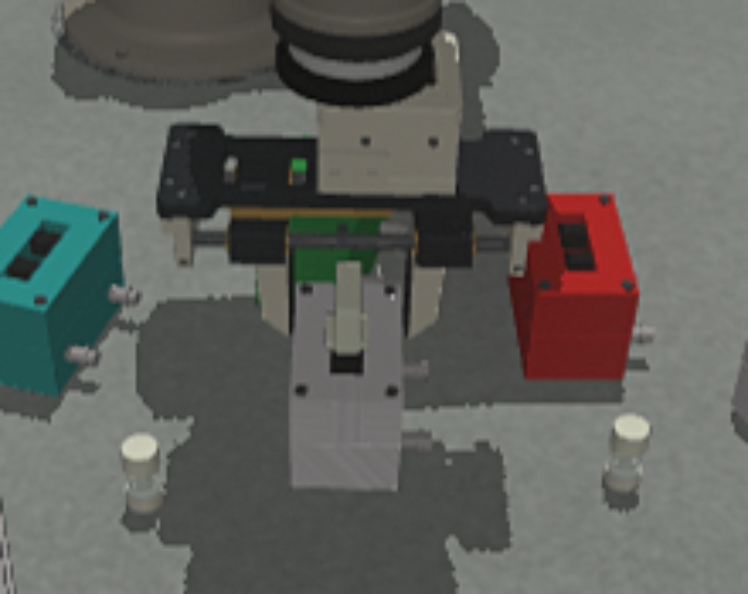

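The wing (columns 264–297) sits centred between the fingers (215 and 345), so I'm closing.

Emit:
move_arm:
  steps:
    - [0,[0,0,0],0]
    - [0,[0,0,0],0]
    - [0,[0,0,0],0]
    - [0,[0,0,0],0]
    - [0,[0,0,0],0]
    - [0,[0,0,0],0]

```text
t: 3.35
eef_pos: [0.5087, -0.0072, 0.0887]
tcp_rot: [0.611, 1.571, -2.806]
ft_force: [-0.0, -0.3, 0.8]
gripper_width: 0.0166
```

Emit:
move_arm:
  steps:
    - [0,[0,0,0],0]
    - [0,[0,0,0],0]
    - [0,[0,0,0],0]

```text
t: 3.65
eef_pos: [0.5087, -0.0072, 0.0887]
tcp_rot: [0.517, 1.571, -2.899]
ft_force: [-1.1, -0.7, -0.8]
gripper_width: 0.0136
```

Emit:
move_arm:
  steps:
    - [0,[2,-0.5,0],0]
    - [0,[4,-1,-0.1],0]
    - [0,[6,-1.6,-0.3],0]
    - [0,[6,-1.6,-0.3],0]

```text
t: 4.05
eef_pos: [0.5121, -0.0081, 0.0886]
tcp_rot: [0.084, 1.564, 2.951]
ft_force: [-10.5, 2.3, 11.2]
gripper_width: 0.0141
```

Emit:
move_arm:
  steps:
    - [0,[2,-0.5,-0.2],0]
    - [0,[4,-1,-0.5],0]
    - [0,[6,-1.6,-0.8],0]
    - [0,[6,-1.6,-0.8],0]
    - [0,[6,-1.6,-0.8],0]

```text
t: 4.55
eef_pos: [0.5185, -0.0099, 0.088]
tcp_rot: [0.115, 1.566, 2.981]
ft_force: [-10.0, 1.1, 12.3]
gripper_width: 0.0137
```

Emit:
move_arm:
  steps:
    - [0,[1.5,-0.4,-0.2],0]
    - [0,[3,-0.8,-0.4],0]
    - [0,[3,-0.8,-0.4],0]
    - [0,[3,-0.8,-0.4],0]

```text
t: 4.95
eef_pos: [0.5214, -0.0107, 0.0876]
tcp_rot: [0.123, 1.565, 2.99]
ft_force: [-9.0, 0.8, 11.3]
gripper_width: 0.0141
```

```bash
python3 - <<'E'
from h import *
cv2.imwrite('pics/w4.png',robot.camera('wrist'))
im=robot.camera('scene');cv2.imwrite('pics/s4.png',cv2.resize(im[180:270,245:325],None,fx=6,fy=6,interpolation=cv2.INTER_CUBIC))
s=robot.sense();print(s['eef_pos'],s['ft_force'],s['wrist_torque'])
E
```

```text
[ 0.52139779 -0.01068552  0.08760797] [-9.5794619   0.83094131 11.61651168] [0.3914153  1.9375128  0.00829558]
```

View pics/s4.png

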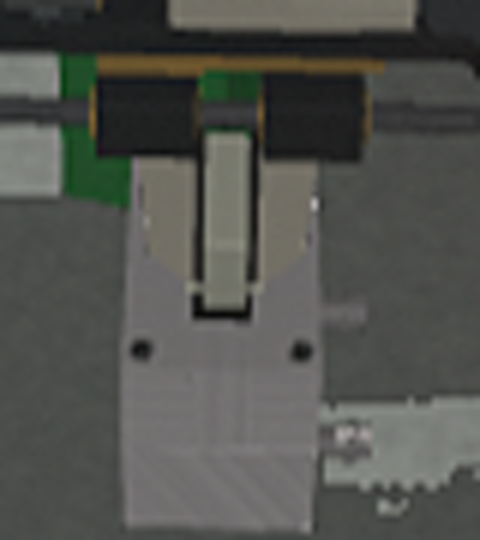

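View pics/w4.png

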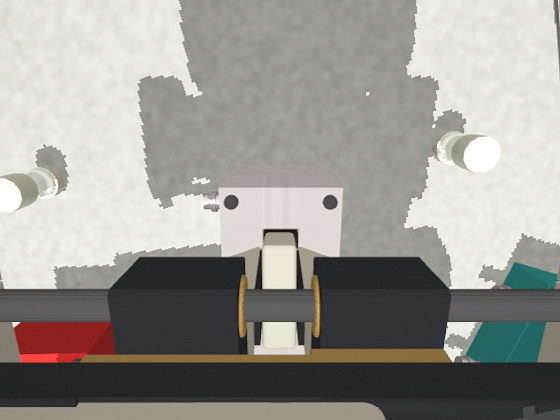

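```bash
cat >> h.py <<'E'
def wing(n,th,i=None,c=(.509,-.0077),yaw=-15.7,foot=.036):
    a=np.radians(yaw);ex=np.array([np.cos(a),np.sin(a),0]);t=np.radians(th);out=[]
    for x,z in((.022,.074),(.022,.042),(-.022,.074)):
        X=np.array([*c,foot])+ex*(x*np.cos(t)+z*np.sin(t))+np.array([0,0,z*np.cos(t)-x*np.sin(t)])
        out.append(proj(n,X,i).round(1).tolist())
    return out
E
python3 - <<'E'
from h import *
for th in(0,8,10,12): print(th,wing('wrist',th),wing('scene',th), [[round((u-245)*6),round((v-180)*6)] for u,v in wing('scene',th)])
E
```

```text
0 [[279.8, 275.9], [279.6, 245.6], [279.8, 368.9]] [[280.8, 213.6], [280.6, 226.9], [281.0, 198.1]] [[215, 202], [214, 281], [216, 109]]
8 [[279.7, 248.5], [279.6, 232.1], [279.8, 351.7]] [[280.8, 219.0], [280.5, 230.4], [281.0, 200.7]] [[215, 234], [213, 302], [216, 124]]
10 [[279.7, 241.7], [279.6, 228.9], [279.8, 346.8]] [[280.7, 220.4], [280.5, 231.3], [281.0, 201.5]] [[214, 242], [213, 308], [216, 129]]
12 [[279.7, 235.0], [279.6, 225.7], [279.8, 341.6]] [[280.7, 221.8], [280.5, 232.2], [281.0, 202.3]] [[214, 251], [213, 313], [216, 134]]
```

Emit:
move_arm:
  steps:
    - [0,[-3,0.8,0.5],0]
    - [0,[-6,1.6,0.8],0]
    - [0,[-9,2.4,1.0],0]
    - [0,[-12,3.2,1.2],0]
    - [0,[-15,4.1,1.4],0]
    - [0,[-18,4.9,1.3],0]
    - [0,[-21,5.7,1.2],0]
    - [0,[-21,5.7,1.2],0]

```text
t: 5.85
eef_pos: [0.5071, -0.0066, 0.0903]
tcp_rot: [-3.079, 1.56, -0.212]
ft_force: [8.0, -2.2, 3.2]
gripper_width: 0.0138
```

Emit:
move_arm:
  steps:
    - [0,[-2.5,0.7,-0.3],0]
    - [0,[-5,1.4,-0.6],0]
    - [0,[-7.5,2.1,-1],0]
    - [0,[-10,2.8,-1.4],0]
    - [0,[-10,2.8,-1.6],0]
    - [0,[-10,2.8,-1.6],0]

```text
t: 6.45
eef_pos: [0.4984, -0.0041, 0.0895]
tcp_rot: [-3.066, 1.557, -0.2]
ft_force: [9.0, -2.2, 8.1]
gripper_width: 0.0138
```

```bash
python3 - <<'E'
from h import *
i=robot.camera_info('wrist');cv2.imwrite('pics/w5.png',robot.camera('wrist'))
im=robot.camera('scene');cv2.imwrite('pics/s5.png',cv2.resize(im[180:270,245:325],None,fx=6,fy=6,interpolation=cv2.INTER_CUBIC))
s=robot.sense();print(s['eef_pos'],s['ft_force'],s['wrist_torque'])
for th in(-6,-8,-10,-12): print(th,wing('wrist',th,i), [[round((u-245)*6),round((v-180)*6)] for u,v in wing('scene',th)])
E
```

```text
[ 0.49837947 -0.00406955  0.08951199] [ 8.38745454 -3.10619749  7.03564667] [-0.57754597 -1.77861182 -0.06846369]
-6 [[280.0, 236.2], [279.9, 206.9], [280.1, 329.3]] [[215, 179], [214, 266], [216, 100]]
-8 [[280.0, 243.1], [279.9, 210.5], [280.1, 332.9]] [[215, 173], [214, 262], [216, 98]]
-10 [[280.0, 250.0], [279.9, 214.0], [280.1, 336.2]] [[215, 166], [214, 257], [216, 96]]
-12 [[280.0, 256.7], [279.9, 217.5], [280.1, 339.2]] [[215, 160], [214, 253], [216, 95]]
```

View pics/s5.png

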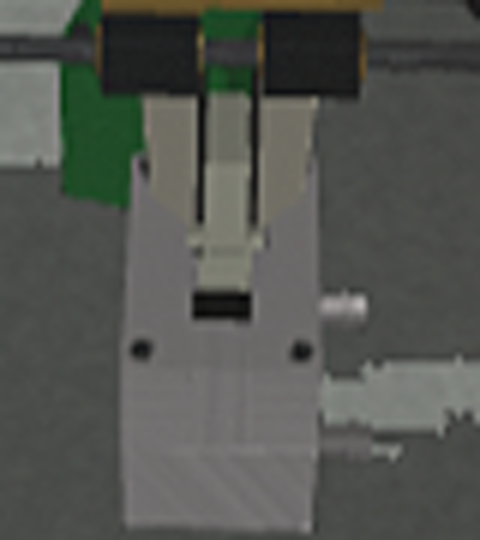

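View pics/w5.png

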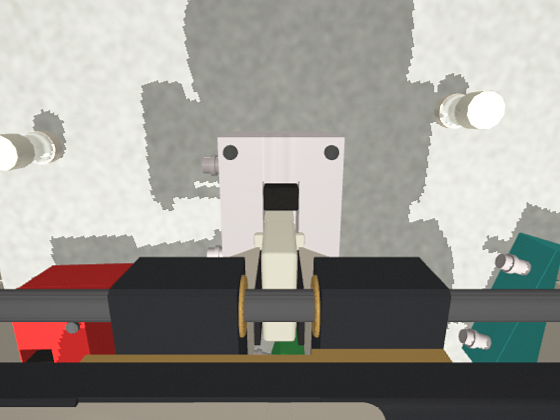

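Emit:
move_arm:
  steps:
    - [0,[-1.5,0.4,-0.5],0]
    - [0,[-3,0.8,-0.8],0]
    - [0,[-3,0.8,-0.8],0]
    - [0,[-3,0.8,-0.8],0]

```text
t: 6.95
eef_pos: [0.4969, -0.0036, 0.0894]
tcp_rot: [-3.066, 1.553, -0.2]
ft_force: [11.2, -3.6, 8.1]
gripper_width: 0.0138
```

```bash
python3 - <<'E'
from h import *
i=robot.camera_info('wrist');cv2.imwrite('pics/w6.png',robot.camera('wrist'))
im=robot.camera('scene');cv2.imwrite('pics/s6.png',cv2.resize(im[180:270,245:325],None,fx=6,fy=6,interpolation=cv2.INTER_CUBIC))
s=robot.sense();print(s['eef_pos'],s['ft_force'],s['wrist_torque'])
for th in(-10,-12): print(th,wing('wrist',th,i), [[round((u-245)*6),round((v-180)*6)] for u,v in wing('scene',th)])
E
```

```text
[ 0.49688408 -0.00364712  0.08935573] [12.05765235 -2.83237065  8.31003999] [-0.74150509 -2.39937913 -0.0240534 ]
-10 [[280.0, 246.0], [279.9, 210.8], [280.1, 333.2]] [[215, 166], [214, 257], [216, 96]]
-12 [[280.0, 252.8], [280.0, 214.4], [280.1, 336.3]] [[215, 160], [214, 253], [216, 95]]
```

View pics/s6.png

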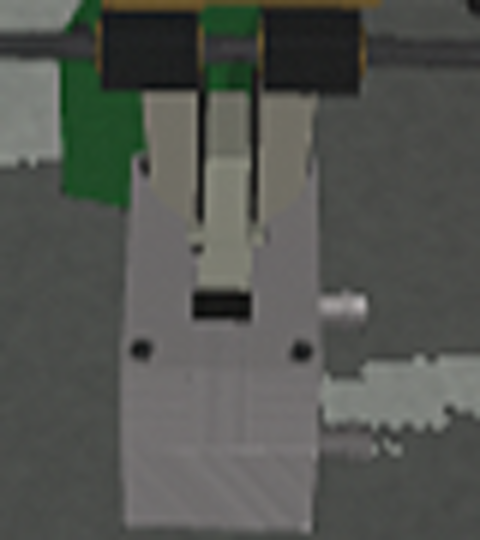

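Emit:
move_arm:
  steps:
    - [0,[3,-0.8,0.7],0]
    - [0,[6,-1.6,1.2],0]
    - [0,[9,-2.5,1.7],0]
    - [0,[12,-3.3,2],0]
    - [0,[15,-4.1,2],0]
    - [0,[18,-5,2],0]
    - [0,[20,-5.5,2],0]
    - [0,[20,-5.5,2],0]

```text
t: 7.85
eef_pos: [0.5062, -0.0065, 0.087]
tcp_rot: [0.086, 1.562, 2.952]
ft_force: [-7.2, 3.3, 6.2]
gripper_width: 0.0139
```

```bash
python3 - <<'E'
from h import *
im=robot.camera('scene');cv2.imwrite('pics/s7.png',cv2.resize(im[180:270,245:325],None,fx=6,fy=6,interpolation=cv2.INTER_CUBIC))
s=robot.sense();print(s['eef_pos'],s['ft_force'],s['wrist_torque'])
for th in(-2,0,2): print(th, [[round((u-245)*6),round((v-180)*6)] for u,v in wing('scene',th)])
E
```

```text
[ 0.50618784 -0.00650239  0.08705273] [-8.1944259   2.68976887  5.78765232] [0.45932407 1.74840718 0.01785641]
-2 [[215, 194], [214, 277], [216, 106]]
0 [[215, 202], [214, 281], [216, 109]]
2 [[215, 209], [213, 287], [216, 112]]
```

View pics/s7.png

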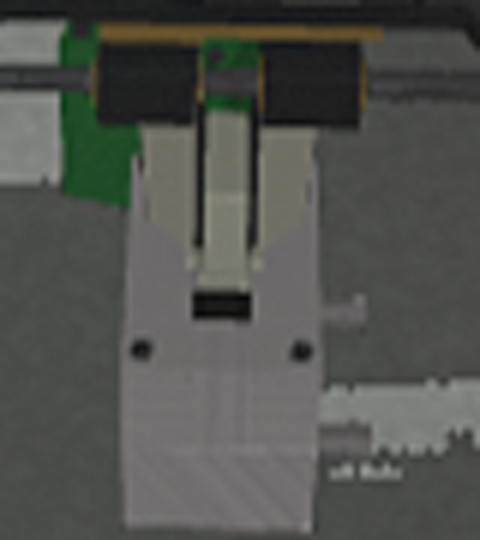

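Emit:
move_arm:
  steps:
    - [0,[1.5,-0.4,0.5],0]
    - [0,[2.5,-0.7,0.5],0]
    - [0,[2.5,-0.7,0.5],0]
    - [0,[2.5,-0.7,0.5],0]

```text
t: 8.3
eef_pos: [0.5082, -0.007, 0.0873]
tcp_rot: [0.082, 1.561, 2.948]
ft_force: [-8.1, 2.7, 5.4]
gripper_width: 0.0138
```

Emit:
move_arm:
  steps:
    - [0,[0,0,3],0]
    - [0,[0,0,6],0]
    - [0,[0,0,9],0]
    - [0,[0,0,12],0]
    - [0,[0,0,12],0]

```text
t: 8.8
eef_pos: [0.5111, -0.0078, 0.1001]
tcp_rot: [0.113, 1.568, 2.979]
ft_force: [-4.0, 1.4, -2.0]
gripper_width: 0.0139
```

```bash
python3 - <<'E'
from h import *
im=robot.camera('scene');cv2.imwrite('pics/s8.png',cv2.resize(im[170:270,245:325],None,fx=6,fy=6,interpolation=cv2.INTER_CUBIC))
s=robot.sense();print(s['eef_pos'],s['ft_force'],s['wrist_torque'])
E
```

```text
[ 0.5113141  -0.00788972  0.10012435] [-3.97765401  1.39572707 -0.96542149] [ 0.24717025  0.86279633 -0.02456657]
```

View pics/s8.png

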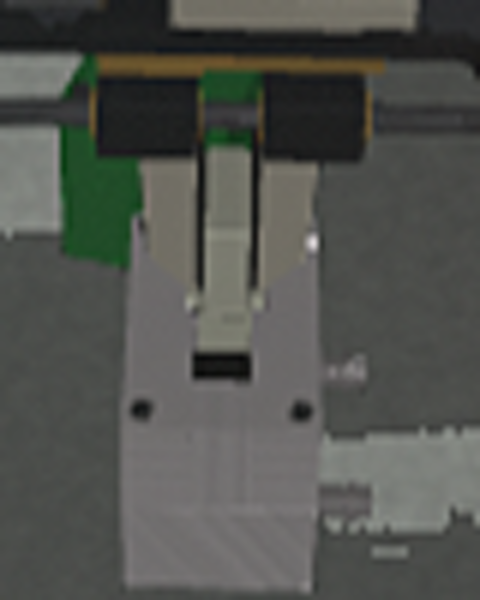

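```bash
python3 - <<'E'
from h import *
for foot in(.036,.042,.048):
  for th in(-3,0,3): print(foot,th, [[round((u-245)*6),round((v-170)*6)] for u,v in wing('scene',th,foot=foot)])
E
```

```text
0.036 -3 [[215, 250], [214, 334], [216, 164]]
0.036 0 [[215, 262], [214, 341], [216, 169]]
0.036 3 [[215, 274], [213, 349], [216, 174]]
0.042 -3 [[215, 235], [214, 319], [217, 149]]
0.042 0 [[215, 246], [214, 327], [217, 154]]
0.042 3 [[215, 258], [214, 335], [217, 159]]
0.048 -3 [[216, 220], [214, 304], [217, 134]]
0.048 0 [[215, 230], [214, 312], [217, 138]]
0.048 3 [[215, 242], [214, 320], [217, 143]]
```

It has come up about 12 mm with hardly any load, so both collar halves have given. I'll continue the lift.

Emit:
move_arm:
  steps:
    - [0,[0,0,6],0]
    - [0,[0,0,12],0]
    - [0,[0,0,20],0]
    - [0,[0,0,30],0]
    - [0,[0,0,42],0]
    - [0,[0,0,56],0]
    - [0,[0,0,70],0]
    - [0,[0,0,80],0]

```text
t: 9.65
eef_pos: [0.5132, -0.0083, 0.1828]
tcp_rot: [-3.068, 1.567, -0.202]
ft_force: [0.8, -0.3, 0.3]
gripper_width: 0.0138
```

```bash
python3 - <<'E'
from h import *
im=robot.camera('scene');cv2.imwrite('pics/s9.png',cv2.resize(im[100:270,200:380],None,fx=4,fy=3.5,interpolation=cv2.INTER_CUBIC))
s=robot.sense();print(s['eef_pos'],s['ft_force'],s['gripper_width'])
E
```

```text
[ 0.51383341 -0.00840291  0.18391291] [1.07727281 0.01734946 1.63222842] 0.013644720621274555
```

View pics/s9.png

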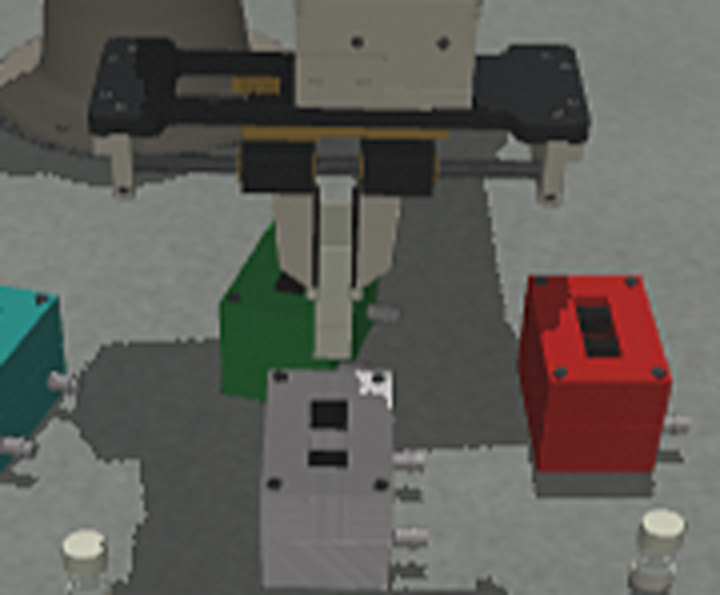

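Emit:
move_arm:
  steps:
    - [0,[5,-36,0],0]
    - [0,[10,-72,0],0]
    - [0,[15,-108,0],0]
    - [0,[20,-144,0],0]
    - [0,[25,-180,0],0]
    - [0,[30,-220,0],0]
    - [0,[34,-256,0],0]
    - [0,[34,-256,0],0]

```text
t: 10.5
eef_pos: [0.5463, -0.2688, 0.1802]
tcp_rot: [2.219, 1.569, -1.202]
ft_force: [0.5, 0.5, -1.2]
gripper_width: 0.0137
```

Emit:
move_arm:
  steps:
    - [0,[0,0,0],0]
    - [0,[0,0,-25],0]
    - [0,[0,0,-50],0]
    - [0,[0,0,-75],0]
    - [0,[0,0,-95],0]
    - [0,[0,0,-110],0]
    - [0,[0,0,-115],0]
    - [0,[0,0,-115],0]

```text
t: 11.3
eef_pos: [0.5461, -0.263, 0.0653]
tcp_rot: [-0.32, 1.57, 2.548]
ft_force: [0.1, 0.5, 0.5]
gripper_width: 0.0135
```

```bash
python3 - <<'E'
from h import *
im=robot.camera('scene');cv2.imwrite('pics/s10.png',cv2.resize(im[170:340,80:260],None,fx=4,fy=3.5,interpolation=cv2.INTER_CUBIC))
cv2.imwrite('pics/t10.png',robot.camera('top'))
s=robot.sense();print(s['eef_pos'],s['ft_force'],s['gripper_width'])
E
```

```text
[ 0.54685794 -0.26385662  0.06654072] [ 0.78610086 -0.26141889 -0.48889787] 0.014003123309146643
```

View pics/s10.png

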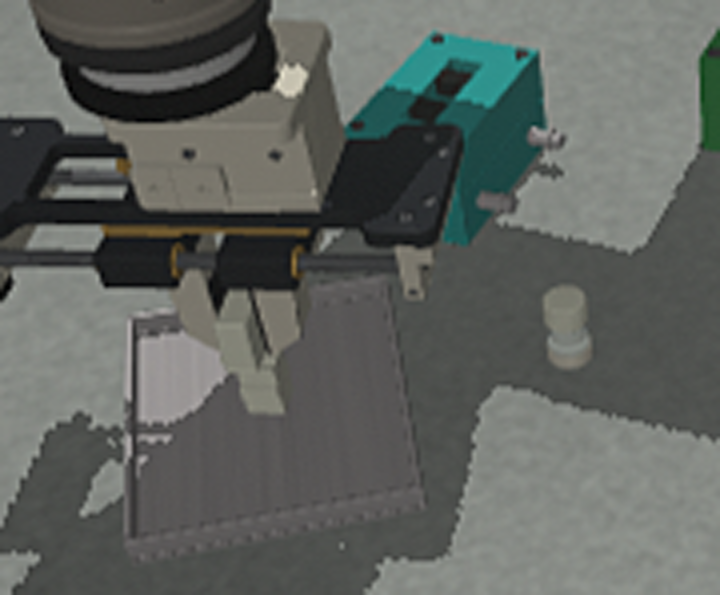

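Emit:
move_arm:
  steps:
    - [0,[0,0,-3],0]
    - [0,[0,0,-6],0]
    - [0,[0,0,-8],0]
    - [0,[0,0,-8],0]

```text
t: 11.8
eef_pos: [0.5461, -0.2641, 0.0573]
tcp_rot: [-0.091, 1.57, 2.775]
ft_force: [-1.1, -0.4, -0.6]
gripper_width: 0.0142
```

Emit:
move_arm:
  steps:
    - [0,[0,0,-1],0]
    - [0,[0,0,-2],0]
    - [0,[0,0,-2],0]

```text
t: 12.1
eef_pos: [0.5462, -0.2641, 0.0554]
tcp_rot: [0.104, 1.571, 2.971]
ft_force: [-0.1, 0.4, -0.4]
gripper_width: 0.0138
```

Emit:
move_arm:
  steps:
    - [0,[0,0,-1],0]
    - [0,[0,0,-1],0]
    - [0,[0,0,-2],0]
    - [0,[0,0,-2],0]

```text
t: 12.5
eef_pos: [0.5464, -0.2642, 0.0539]
tcp_rot: [2.603, 1.57, -0.814]
ft_force: [-0.3, 1.9, 2.3]
gripper_width: 0.0138
```

Emit:
move_arm:
  steps:
    - [0,[0,0,-1],0]
    - [0,[0,0,-1],0]
    - [0,[0,0,-1],0]

```text
t: 12.8
eef_pos: [0.5465, -0.2642, 0.0538]
tcp_rot: [2.682, 1.57, -0.734]
ft_force: [-1.8, 1.0, 8.9]
gripper_width: 0.0138
```

```bash
python3 - <<'E'
from h import *
im=robot.camera('scene');cv2.imwrite('pics/s11.png',cv2.resize(im[170:340,80:260],None,fx=4,fy=3.5,interpolation=cv2.INTER_CUBIC))
cv2.imwrite('pics/w11.png',robot.camera('wrist'))
s=robot.sense();print(s['eef_pos'],s['ft_force'],s['gripper_width'])
E
```

```text
[ 0.5464713  -0.26423006  0.05381672] [-2.76631683  0.88570823  8.57516439] 0.014064568839653098
```

View pics/s11.png

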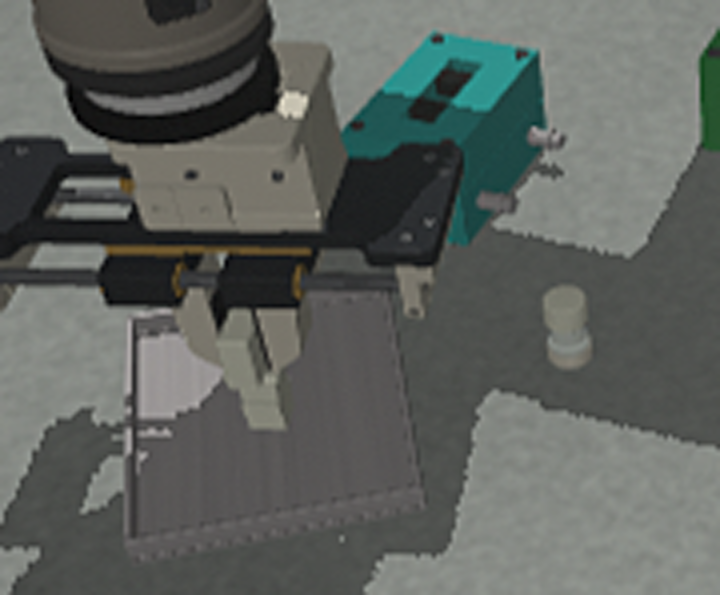

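View pics/w11.png

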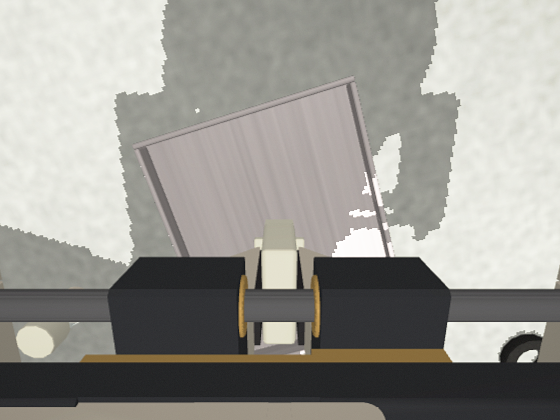

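The foot is on the tray floor: z has stopped and the force has risen to 8.6 N, with the stopper upright and central. I'll ease the load, then release.

Emit:
move_arm:
  steps:
    - [0,[0,0,1],0]
    - [0,[0,0,1],0]
    - [20,[0,0,1],0]
    - [40,[0,0,1],0]
    - [50,[0,0,1],0]
    - [50,[0,0,1],0]
    - [50,[0,0,1],0]
    - [50,[0,0,1],0]

```text
t: 13.7
eef_pos: [0.5462, -0.2641, 0.0534]
tcp_rot: [0.131, 1.571, 2.998]
ft_force: [0.6, -0.8, 0.1]
gripper_width: 0.0496
```

```bash
python3 - <<'E'
from h import *
cv2.imwrite('pics/w12.png',robot.camera('wrist'))
s=robot.sense();print(s['eef_pos'],s['ft_force'],s['gripper_width'])
E
```

```text
[ 0.54624945 -0.26411878  0.053474  ] [-0.35035385  1.02393641 -0.01559851] 0.049592243708661256
```

View pics/w12.png

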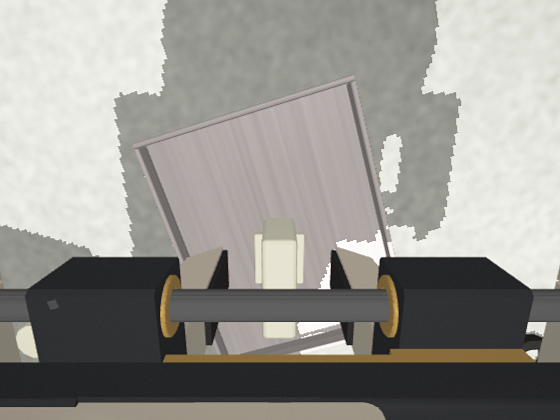

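The stopper stands free between the open fingers (wing columns 263–297, fingers at 225 and 333). I'll rise straight up.

Emit:
move_arm:
  steps:
    - [60,[0,0,10],0]
    - [60,[0,0,25],0]
    - [60,[0,0,45],0]
    - [60,[0,0,75],0]
    - [60,[0,0,110],0]
    - [60,[0,0,140],0]
    - [60,[0,0,140],0]
    - [60,[0,0,140],0]

```text
t: 14.55
eef_pos: [0.5464, -0.2642, 0.1946]
tcp_rot: [2.788, 1.569, -0.629]
ft_force: [-0.4, 0.3, -1.0]
gripper_width: 0.0598
```

```bash
python3 - <<'E'
from h import *
im=robot.camera('scene');cv2.imwrite('pics/s13.png',cv2.resize(im[170:340,80:260],None,fx=4,fy=3.5,interpolation=cv2.INTER_CUBIC))
cv2.imwrite('pics/w13.png',robot.camera('wrist'))
s=robot.sense();print(s['eef_pos'],s['ft_force'],s['gripper_width'],s['t'])
E
```

```text
[ 0.54567511 -0.26371556  0.19258234] [-0.61340284 -0.45461197 -0.31955307] 0.06047499578544711 14.65
```

View pics/s13.png

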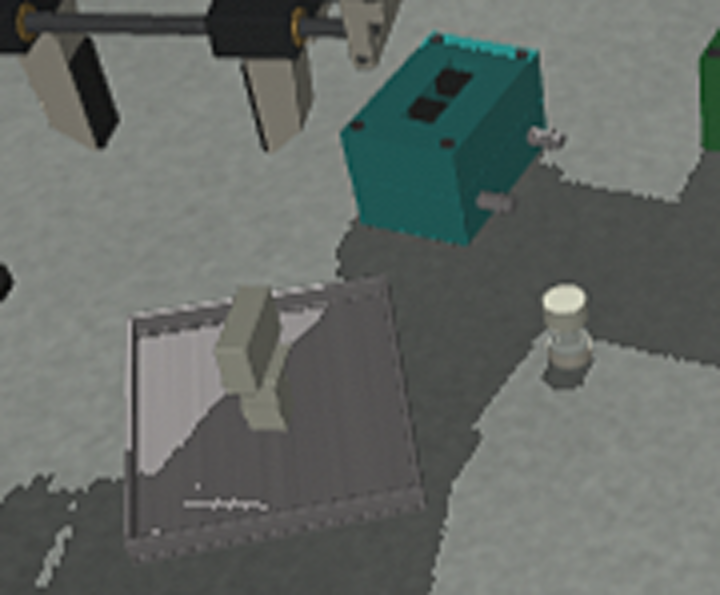

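View pics/w13.png

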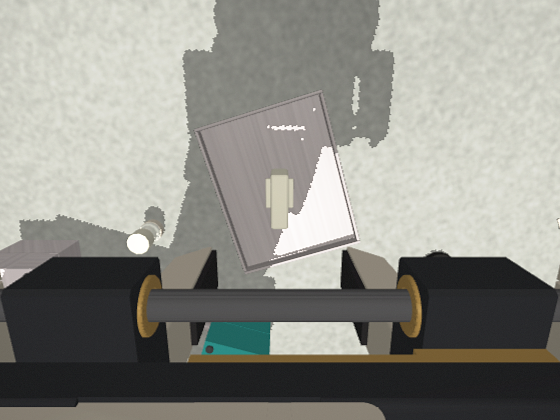

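The stopper stands in the middle of the tray (wrist view 280,200), and the gripper is clear. I'll let the arm settle briefly and hand in.

Emit:
move_arm:
  steps:
    - [60,[0,0,0],0]
    - [60,[0,0,0],0]
    - [60,[0,0,0],0]

```text
t: 14.95
eef_pos: [0.5461, -0.264, 0.1928]
tcp_rot: [-0.229, 1.57, 2.637]
ft_force: [-0.1, -0.6, 1.0]
gripper_width: 0.0601
```

```bash
python3 - <<'E'
from rig import robot
print(robot.job_done())
E
```

```text
the job is handed in; nothing more can be done
None
```

The winged stopper now stands upright near the middle of the steel tray. The gripper has let go and is clear above it. I handed the job in at about 15 s; no verdict came back.

- **Rocking and lifting:** I pinched the wing and leaned it to about +11.5° and then −11.5°, judged from the tool's travel and the scene view. I brought it back to upright, then drew it straight up. I could not read the collar joints directly; the sign that both halves had given is that it rose with almost no load.
- **Setting down:** I lowered it onto the tray floor while still gripped. The height stopped changing and the vertical force rose to about 8.6 N. I eased off, opened the fingers and rose straight up.
- **Last checks:** The final scene and wrist pictures show it standing well inside the tray. By estimate, its centre is about 40 mm above the bench and within a few millimetres of the tray's centre. The wrist force at the end was at noise level, about 1 N.
- **Disagreements:** The camera views placed the stopper up to about 3 mm apart, so I used the wrist view. The return to upright stopped about 2° short at first, and I corrected it before lifting.

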